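# Unbolt a guarded press tray with the pull hook and draw it out

## Robot

A 6-joint arm with a two-finger parallel gripper is mounted at the origin on a cart in front of the work surface, level with it; the furniture and walls round the work are solid. World frame = base frame: x ahead of the robot, y to its left, z up, the work surface at z = 0. Lengths are in m, angles in rad, forces in N, time in s.
With the tool pointing down it reaches from about 0.3 to 0.875 m from the base axis. Payload 4.2 kg.
Tool frame: the origin (TCP) lies between the finger pads, 19 mm behind the fingertips; this is the grasp point; z points along the fingers, y is the line along which they close (so a half turn about z gives the same grasp; the last joint's range is limited). The gripper opens to 85 mm and grips with 20 to 120 N. Pads are 22 mm wide; open, the fingers measure 114 mm over their backs; the gripper's body (76 mm by 85 mm) begins 54 mm behind the grasp point. The pads swing forward as they close: fully open they stand 13 mm farther back than shut.
Start: joints at [-1.314, 0.32, 1.565, -0, 1.257, -0.02], TCP at [0.157, -0.553, 0.25] pointing down, gripper open.
Joint ranges: [-3.11, 3.11], [-0.84, 2.01], [0.21, 2.61], [-1.34, 4.49], [0.05, 2.63], [-2.56, 2.56]. Speed limits (rad/s): [2.57, 2.57, 3.14, 3.14, 3.14, 3.14].

## Interface

Orientations are given as a rotation vector (axis times angle).
In Python, from workcell import sense, camera, camera_params, job_done gives the robot as it stands.
- The arm moves only by the tool drive_tool, never from a script. Its argument "series" is a list of rows, each a list of 3 entries, a list of its own where there are three numbers: the opening, from -1 (shut) to 1 (fully open), then the shift along the tool's x, y, z each as a share of 40 cm, from -1 to 1, then the turn, a rotation vector about the tool's x, y, z each as a share of 30 degrees, from -1 to 1. In form: [[hand, [x, y, z], [wx, wy, wz]], ...]. A call has 1 to 12 rows; each row is the pose to reach, as a shift and turn from the pose commanded when the call began, along the tool's axes at that moment; what a row does not reach only later rows make up. A row lasts 1/10 s, in which the tool goes at most 50 mm and 8.59 degrees, less where a joint would pass 70% of its speed; a pose out of reach is approached as far as the arm can. A call with a number of a shift or a turn outside -1 to 1 is refused whole. A call with a gripper value outside its range is refused whole. The fingers move at their own pace and stop on an object; "squeeze" is the grip in N (left out, the last holds). Time passes only in rows, so rows that repeat a pose let the fingers close. It gives the time, the measured TCP pose, the force, the opening and the grip force at its end, in the units of the state.
- sense(): the state, without advancing time (a new reading comes with each control period).
- camera(name): name is "scene" or "top" or "wrist"; returns (picture, depth): 420x560x3 uint8, blue, green, red; 420x560 float32, m along the optical axis (not along the pixel's ray), 0 where there is no reading.
- camera_params(name): a dict with "K" (3x3 intrinsics, pixels), "D" ([k1, k2, p1, p2, k3] as OpenCV has them; the pictures are not rectified), "R" (3x3) and "t" (3): a world point X has camera coordinates R X + t. Camera axes: x right, y down, z forward; pixel columns grow to the right and rows downward; lengths in m; the calibration is good to about 2 mm. A picture is of the moment at which its call begins: read the wrist's pose just before it. camera_params takes no time and is no camera call; for the wrist camera it gives the pose at the moment of the call.
- job_done(): hands the job in; it is judged then, once.
The state is a dict: "clock": time; "joints": joint angles; "qd": joint speeds; "joint_efforts": joint torques, N m; "ee_pos": TCP position; "tcp_rot": TCP orientation; "wrist_force": force on the tool from outside, world axes, zero at the start; "ft_torque": the same for the moment, N m; "finger_gap": finger opening in m; "grasp_force": force on a finger pad.
Only numpy, scipy, OpenCV 4.12 (cv2) and the standard library are available. Lean on these libraries where they do the work, as an engineer would, in place of code of your own. Each camera call takes 0.05 s, during which the arm holds its last target. There are 200 camera calls.

## Task

The tray of the small guarded air press on the bench is bolted home with a finished plug on it; draw the bolt and bring the tray out. Keep fingers and gripper out from under the guard: take the orange-handled pull hook from the bench, reach in through the slot beside the tray, pull the red-knobbed bolt handle towards you until it stands upright, slide it left as far as it goes, and do not force it; then lay the hook flat on the bench again. Last, pull the tray out to its stop by its black handle, with the plug still sitting level in its pocket, and let go; leave the other plug, the tape roll and the steel cup where they are.

Things in the scene. Friction and masses are not known exactly. Their poses are not given: they have to be found in the camera images.
- station: Guarded air press, fixed. Origin on the bench in the front plane of the guard, amid the tray mouth; +x into the guard, +y left, z up (station frame, mm, used below). Guard: x -3..112, y -90..160, roof z 122 (a grille over the bolt). Cylinder on top at x 55, y 0 to z 212. Tray mouth in the front: y -72..72, z 31..96. Two tray guides stick out to x -118 at y +-54..70, up to z 31.
- hook_slot (a point): Middle of the hook slot in the guard's yellow front sheet (x -3..0), station y 109, z 73. The slot is open from y 72 to 146 and z 50 to 96 (sill below, lintel above), and its right end runs on into the tray mouth. Behind it the rod has free space from z 60 to 96 over bolt, gate and tray lugs, save for stem and ball (leaning: underside z 84); the plug reaches y 36, z 79.
- gate (a point): Nominal place, fixed to the station (x 55, y 88, z 59), where the legs of the L-slot in the gate plate over the bolt meet. Bolt, handle and gate plate are clamped in slotted holes and together stand up to 8 mm left or right and 6 mm nearer or farther than this: feel for the stem. The long leg (14 mm wide) runs 47 mm left; the short one, a notch 14 mm wide and long, away from the robot.
- bolt_handle (a joint): Turn of the bolt handle about the bolt's axis (along y at nominal station x 55, z 39), rad: 0 = leaning 0.55 away from the robot, locked in the notch; 0.55 upright; stop at 0.58. The bolt slides only within 0.15 of upright. Steel stem 8 mm thick, 60 mm long, and a red ball, 17 mm, centred 63 mm from the axis. About 1 N at mid-stem turns it; it stays where left.
- bolt (a joint): Slide of the bolt to the left (station +y), m: 0 = home, its nose in the tray's lugs; 0.036 = fully drawn, at its stop; the tray is free beyond about 0.025. The handle's stem stands at station y 88 mm (+-8, see gate) + this value. Takes about 3 N and stays where it is left.
- tray (a joint): Slide of the tray towards the robot (station -x), m: 0 = home under the guard, 0.100 = fully out at its stop. Takes about 3 N when unbolted; bolted it moves 14 mm at most. Tray plate 200 x 118 mm, top at z 25 mm; its two lugs round the bolt's nose reach z 49, y 44..66.
- tray_handle (a point): Middle of the grip bar of the tray's black bow handle: round bar 12 mm thick, about 48 mm long, along station y, 48 mm over the bench, 17 mm free under it. At station x -75 mm, y 0 with the tray home; moves with the tray.
- pocket (a point): Middle of the floor of the tray's round pocket (84 mm diameter, 7 mm deep), where the plug's underside rests.
- plug: Black end plug with a grey top, 80 mm diameter, 61 mm high, 0.45 kg, standing loose in the tray's pocket. Origin: centre of its underside, z up.
- hook: Pull hook, loose, flat on the bench front left of the press. Orange handle 84 x 22 x 24 mm (x, y, z), flat sides; a 6 mm steel rod leaves its +x end at mid-height and runs straight to the elbow, where a 6 mm tip turns square to +y, its end 23 mm from the rod's centre line. 0.16 kg, 205 mm long. Origin: centre of the handle's underside; +x along the rod, z up.
- hook_grip (a point): Centre of the hook's orange handle, 12 mm over its underside.
- hook_elbow (a point): Elbow of the hook: the corner where the centre lines of rod and tip meet, 160 mm from hook_grip along the hook's x.
- next_plug: Grey end plug, 84 mm diameter, 69 mm high, standing to the right of the press; leave it alone. Origin: centre of its underside.
- tape: Roll of white tape, 88 mm diameter, 26 mm high, lying right of the tray; leave it alone. Origin: centre of its underside.
- cup: Small steel cup with a cream bush in it, 40 mm diameter, 52 mm high, standing right of the tray; leave it alone. Origin: centre of its underside.

How it is judged:
By the outcome, as a careful person would: the job done as asked, in the order asked, and still so for the second after the job is handed in, with the robot touching nothing.
It also fails if it takes over 58 s, if anything falls off the work surface, if the arm or the gripper's body presses on something with over 40 N, if the wrist force passes 120 N, or if a joint passes its speed limit or range.

## Working session

There is one attempt and no reset: what is moved stays moved. The work goes in short steps, Python scripts to look and compute and a tool call to move; the robot and the scene stay as the last step left them, time stands still between calls to the robot, and variables do not carry over. Pictures are saved under pics/ and viewed, at most 10 in all, crops included, and the job is handed in when it is done.

Besides the shell and the picture viewer there is one more tool, called as name(argument=value, ...), one argument or row to a line, values as JSON. drive_tool: Moves the arm, as the interface text tells. Its arguments: {"type":"object","properties":{"series":{"type":"array","items":{"type":"array"}},"squeeze":{"type":"number"}},"required":["series"]}

```bash
mkdir -p pics
cat > h.py <<'E'
import numpy as np, cv2
from workcell import sense, camera, camera_params, job_done
from scipy.spatial.transform import Rotation as R
def world(name,d,u,v,P=None):
    P=P or camera_params(name)
    n=cv2.undistortPoints(np.float32([[[u,v]]]),np.array(P["K"]),np.array(P["D"]))[0,0]
    return np.array(P["R"]).T@(np.array([n[0],n[1],1])*d-np.array(P["t"]))
def ray(name,u,v,z,P=None):
    P=P or camera_params(name)
    n=cv2.undistortPoints(np.float32([[[u,v]]]),np.array(P["K"]),np.array(P["D"]))[0,0]
    Rm=np.array(P["R"]);c=-Rm.T@np.array(P["t"]);d=Rm.T@np.array([n[0],n[1],1])
    return c+d*(z-c[2])/d[2]
def cloud(name,depth,P=None):
    P=P or camera_params(name)
    h,w=depth.shape
    g=np.stack(np.meshgrid(np.arange(w),np.arange(h)),-1).reshape(-1,1,2).astype(np.float32)
    n=cv2.undistortPoints(g,np.array(P["K"]),np.array(P["D"]))[:,0]
    p=np.c_[n,np.ones(len(n))]*depth.reshape(-1,1)
    return ((p-np.array(P["t"]))@np.array(P["R"])).reshape(h,w,3)
E
python3 - <<'E'
from h import *
s=sense();print(s)
for n in("scene","top"):
    im,d=camera(n);cv2.imwrite(f"pics/{n}0.png",im);np.save(f"{n}0.npy",d)
    P=camera_params(n);print(n,P["K"],(-np.array(P["R"]).T@P["t"]).round(3))
E
```

```text
{'clock': 0.0, 'joints': array([-1.31398257e+00,  3.20321230e-01,  1.56569093e+00, -1.32740720e-05,
        1.25738233e+00, -1.99866781e-02]), 'qd': array([ 0.00252249,  0.00138953,  0.00085824, -0.00082481, -0.00056163,
       -0.00091631]), 'joint_efforts': array([-2.74221340e-03, -4.15533507e+01, -2.34162015e+01, -3.93568062e-04,
        8.18387984e-03,  5.59118490e-06]), 'ee_pos': array([ 0.15702771, -0.5526834 ,  0.24916075]), 'tcp_rot': array([-3.10978110e+00, -4.33170123e-01,  3.53854172e-04]), 'wrist_force': array([-0.03862134,  0.18629577, -0.321151  ]), 'ft_torque': array([ 0.00960968,  0.01480918, -0.00402298]), 'grasp_force': 0.0, 'finger_gap': 0.08546659640003519}
scene [[483.57350817   0.         280.87115659]
 [  0.         483.57350817 214.76596679]
 [  0.           0.           1.        ]] [0.04  0.658 0.504]
top [[484.54615071   0.         287.91642339]
 [  0.         484.54615071 204.35603302]
 [  0.           0.           1.        ]] [0.447 0.232 1.087]
```

View pics/scene0.png

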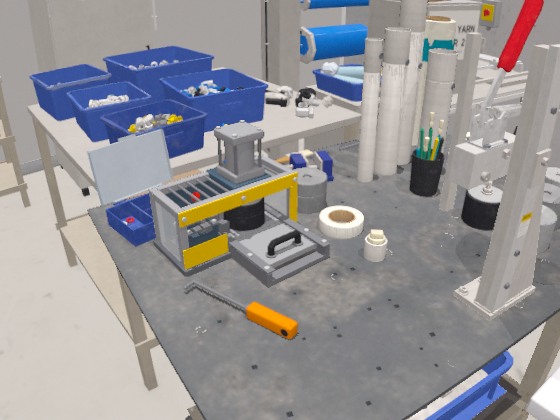

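View pics/top0.png

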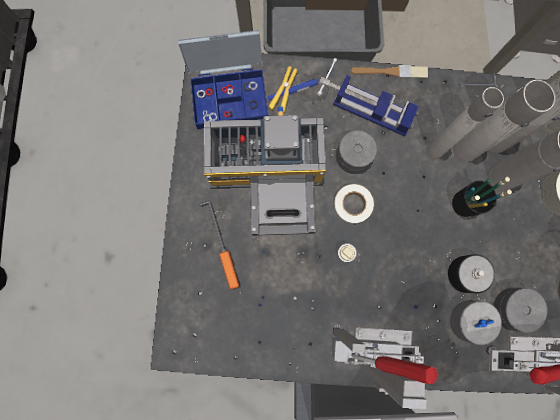

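The scene view shows the press at about (230,190), the hook handle at (272,320) with its elbow at (190,288), and the tray handle at (285,243). In the top view the hook handle is at (229,270), the elbow at about (208,204) and the tray handle at (282,212).

Run:
```python
from h import *
for n in("scene","top"):
    im=cv2.imread(f"pics/{n}0.png");d=np.load(f"{n}0.npy");C=cloud(n,d)
    hsv=cv2.cvtColor(im,cv2.COLOR_BGR2HSV)
    o=cv2.inRange(hsv,(5,180,120),(17,255,255))
    k,l,st,ce=cv2.connectedComponentsWithStats(o)
    i=1+st[1:,4].argmax();m=(l==i)
    p=C[m&(d>0)];print(n,"orange",st[i],p.mean(0).round(4),"zq",np.percentile(p[:,2],[5,50,95]).round(4))
    t=p[p[:,2]>np.percentile(p[:,2],95)-.008]
    r=cv2.minAreaRect((t[:,:2]*1000).astype(np.float32));print(r)
    y=cv2.inRange(hsv,(20,150,120),(32,255,255))>0
    reg=np.zeros_like(y)
    if n=="scene": reg[170:275,150:305]=1
    else: reg[160:195,195:335]=1
    p=C[y&reg&(d>0)];p=p[p[:,2]>.02]
    print("yellow",len(p),p.min(0).round(3),p.max(0).round(3))
    vx,vy,x0,y0=cv2.fitLine((p[:,:2]*1000).astype(np.float32),cv2.DIST_HUBER,0,.01,.01).ravel()
    print("line",vx,vy,x0,y0)
    dr=np.array([vx,vy]);dr*=np.sign(dr[1]);s=(p[:,:2]*1000-[x0,y0])@dr
    print("ext",s.min(),s.max(),([x0,y0]+dr*s.min()),([x0,y0]+dr*s.max()))
    # red ball
    rd=((cv2.inRange(hsv,(0,150,80),(4,255,255))|cv2.inRange(hsv,(174,150,80),(180,255,255)))>0)
    k,l,st,ce=cv2.connectedComponentsWithStats(rd.astype(np.uint8))
    for i in range(1,k):
        if st[i,4]>5:
            q=C[(l==i)&(d>0)];print("red",ce[i].round(1),st[i,4],q.mean(0).round(3) if len(q) else'')
    if n=="top":
        a=C[100:240,180:340];zz=a[...,2]
        b=(zz>.045)&(zz<.056)
        # handle bar
        hb=C[205:222,255:305].reshape(-1,3);hb=hb[(hb[:,2]>.046)&(hb[:,2]<.06)]
        print("bar",len(hb),cv2.minAreaRect((hb[:,:2]*1000).astype(np.float32)),hb[:,2].mean())
        rf=a[(zz>.117)&(zz<.127)];print("roof",cv2.minAreaRect((rf[:,:2]*1000).astype(np.float32)))
        ty=a[(zz>.021)&(zz<.034)];print("tray+guides",cv2.minAreaRect((ty[:,:2]*1000).astype(np.float32)))
        for v in(203,205,208,215,225,235,245): print(v,C[v,204].round(3))
im=cv2.imread("pics/top0.png")[110:300,190:330];cv2.imwrite("pics/c1.png",cv2.resize(im,None,fx=4,fy=3.15*1,interpolation=cv2.INTER_CUBIC)) if 0 else cv2.imwrite("pics/c1.png",cv2.resize(im,(442,600),interpolation=cv2.INTER_CUBIC))
im=cv2.imread("pics/scene0.png")[150:345,140:340];cv2.imwrite("pics/c2.png",cv2.resize(im,(600,585),interpolation=cv2.INTER_CUBIC))
```

```text
scene orange [246 309  51  30 429] [0.4692 0.3489 0.0119] zq [0.0023 0.012  0.0201]
((472.0259094238281, 350.1529541015625), (81.37664794921875, 15.042531967163086), 26.726238250732422)
yellow 2487 [0.666 0.133 0.02 ] [0.768 0.384 0.123]
line 0.023774724 -0.99971735 670.7708 276.18964
ext -143.09176003871065 108.31703755814657 [674.17278015 133.13832039] [668.19560527 384.4760585 ]
red [519.6  33.4] 1291 [0.326 0.07  0.421]
red [486.   12.3] 26 [ 1.603 -2.065  0.202]
red [196.3 194.2] 30 [0.745 0.31  0.101]
red [192.8 198.9] 9 [0.75  0.316 0.091]
red [129.8 219.8] 23 [0.892 0.395 0.009]
top orange [235 275   3   8   8] [0.459 0.325 0.021] zq [0.0193 0.0199 0.0239]
((458.94378662109375, 325.0399169921875), (15.890753746032715, 1.524108648300171), 20.114105224609375)
yellow 164 [0.669 0.134 0.047] [0.677 0.38  0.124]
line 0.01914058 -0.9998168 672.85724 264.98648
ext -130.81327470721845 115.51250468225513 [675.36108081 134.19717423] [670.64626236 380.47782065]
red [226.   88.1] 29 [0.904 0.352 0.008]
red [208.7  91.5] 23 [0.895 0.393 0.008]
red [226.3 114. ] 15 [0.841 0.351 0.004]
red [241.9 138.1] 34 [0.752 0.307 0.099]
red [407.2 369.4] 936 [0.331 0.064 0.436]
red [544.8 374.5] 438 [ 0.315 -0.129  0.439]
bar 151 ((600.29443359375, 220.90463256835938), (11.619255065917969, 65.43635559082031), 1.918283224105835) 0.05137079452027432
roof ((728.634033203125, 259.4909362792969), (117.50041198730469, 248.8542938232422), 0.910563051700592)
tray+guides ((711.3692626953125, 258.75677490234375), (339.0186462402344, 312.1222839355469), 89.28514862060547)
203 [0.628 0.398 0.015]
205 [ 0.626  0.4   -0.001]
208 [0.619 0.4   0.   ]
215 [ 0.603  0.4   -0.001]
225 [ 0.58   0.4   -0.003]
235 [ 0.557  0.399 -0.   ]
245 [ 0.606  0.535 -0.888]
```

View pics/c1.png

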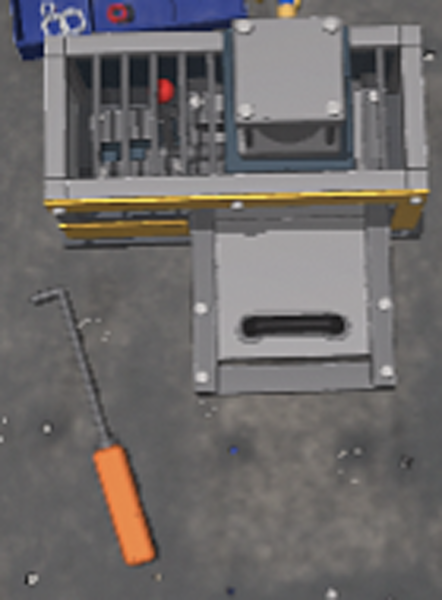

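View pics/c2.png

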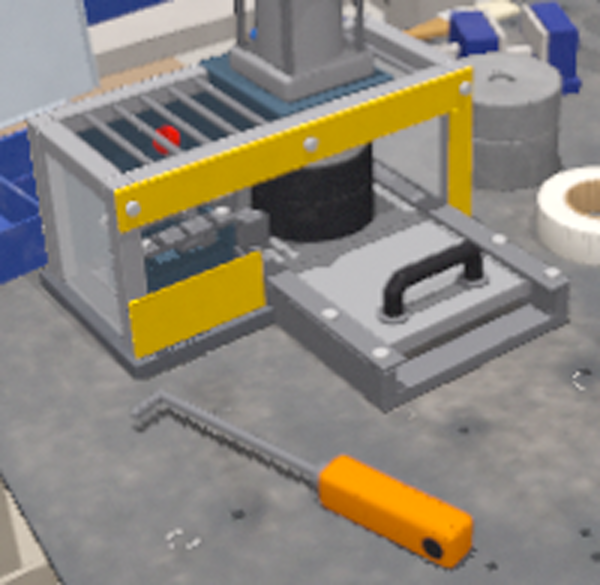

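The crops show the yellow front sheet with the slot, the red ball under the grille at about (165,90) in the first crop, and the hook lying rod-forward with its tip to the left. There are tall toggle presses and pipes between the start pose and the work, so I'll check their heights and the hook's pose.

Run:
```python
from h import *
im=cv2.imread("pics/top0.png");d=np.load("top0.npy")
hsv=cv2.cvtColor(im,cv2.COLOR_BGR2HSV)
o=cv2.inRange(hsv,(3,120,120),(19,255,255));o[:240]=0;o[:,:200]=0;o[300:]=0;o[:,260:]=0
c=max(cv2.findContours(o,0,2)[0],key=cv2.contourArea)
q=np.array([ray("top",*p[0],.024)[:2]*1000 for p in c],np.float32)
print("handle",cv2.minAreaRect(q))
e=ray("top",210.6,202.7,.012);t=ray("top",201.3,204.7,.012);print("elbow",e,"tip",t)
c0=np.array(cv2.minAreaRect(q)[0]);v=e[:2]*1000-c0;print(np.linalg.norm(v),np.degrees(np.arctan2(v[1],v[0])))
C=np.vstack([cloud(n,np.load(n+"0.npy")).reshape(-1,3)[np.load(n+"0.npy").ravel()>0] for n in("scene","top")])
for x0 in np.arange(.0,.95,.1):
    print(round(x0,2),[ (round(float(np.percentile(w,99)),2) if len(w:=C[(C[:,0]>=x0)&(C[:,0]<x0+.1)&(C[:,1]>=y0)&(C[:,1]<y0+.1)&(C[:,2]<1)][:,2])>3 else None) for y0 in np.arange(-.7,.5,.1)])
im,_=camera("wrist");cv2.imwrite("pics/w0.png",im)
```

```text
handle ((478.613037109375, 340.4119567871094), (83.25798034667969, 21.480716705322266), 17.36794090270996)
elbow [0.62862682 0.38314819 0.012     ] tip [0.62427879 0.40407511 0.012     ]
155.9824374733148 15.901301392786781
0.0 [None, None, -0.86, -0.87, None, None, None, None, -0.28, -0.87, -0.87, -0.87]
0.1 [None, None, -0.0, 0.0, 0.0, 0.0, 0.0, -0.0, 0.0, None, None, None]
0.2 [-0.87, None, 0.02, 0.02, 0.24, 0.29, 0.14, 0.41, 0.0, 0.0, 0.0, 0.0]
0.3 [None, None, 0.05, 0.07, 0.34, 0.45, 0.02, 0.47, 0.42, 0.0, 0.0, 0.0]
0.4 [None, None, 0.05, 0.07, 0.07, 0.09, 0.0, 0.04, 0.0, 0.0, 0.02, 0.0]
0.5 [None, None, 0.02, 0.0, 0.13, 0.12, 0.0, 0.05, 0.04, 0.05, 0.02, 0.0]
0.6 [None, None, 0.06, 0.3, 0.3, 0.14, 0.0, 0.07, 0.14, 0.21, 0.12, 0.0]
0.7 [None, 0.0, 0.35, 0.39, 0.4, 0.34, 0.05, 0.07, 0.21, 0.21, 0.12, 0.0]
0.8 [None, 0.3, 0.35, 0.34, 0.0, 0.0, 0.06, 0.06, 0.04, 0.04, 0.04, 0.04]
0.9 [None, None, 0.0, 0.01, 0.01, 0.01, 0.01, 0.06, 0.04, 0.15, 0.16, 0.16]
```

View pics/w0.png

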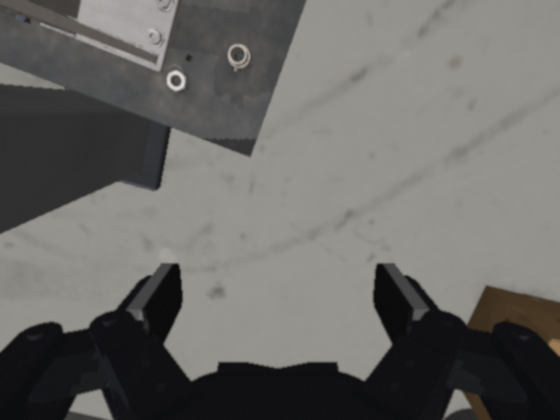

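drive_tool(
  series=[
    [1,[0,0,-0.25],[0,0,0]],
    [1,[0,0,-0.5],[0,0,0]],
    [1,[0,0,-0.75],[0,0,0]],
    [1,[0,0,-0.825],[0,0,0]],
    [1,[0,0,-0.825],[0,0,0]],
    [1,[0,0,-0.825],[0,0,0]],
    [1,[0,0,-0.825],[0,0,0]],
    [1,[0,0,-0.825],[0,0,0]],
    [1,[0,0,-0.825],[0,0,0]],
  ],
)

```text
clock: 1.05
ee_pos: [0.1572, -0.5534, 0.5797]
tcp_rot: [3.111, 0.433, 0.0]
wrist_force: [1.3, 0.3, -0.3]
finger_gap: 0.0853
grasp_force: 0.0
```

drive_tool(
  series=[
    [1,[0.955,-0.958,0],[0,0,0]],
    [1,[0.955,-0.958,0],[0,0,0]],
    [1,[0.955,-0.958,0],[0,0,0]],
    [1,[0.955,-0.958,0],[0,0,0]],
    [1,[0.955,-0.958,0],[0,0,0]],
    [1,[0.955,-0.958,0],[0,0,0]],
    [1,[0.955,-0.958,0],[0,0,0]],
    [1,[0.955,-0.958,0],[0,0,0]],
    [1,[0.955,-0.958,0],[0,0,0]],
    [1,[0.955,-0.958,0],[0,0,0]],
    [1,[0.955,-0.958,0],[0,0,0]],
    [1,[0.955,-0.958,0],[0,0,0]],
  ],
)

```text
clock: 2.25
ee_pos: [0.4215, -0.0764, 0.5771]
tcp_rot: [-3.107, -0.445, 0.008]
wrist_force: [-0.1, -0.3, -0.8]
finger_gap: 0.0853
grasp_force: 0.0
```

drive_tool(
  series=[
    [1,[0.428,-0.971,0],[0,0,0]],
    [1,[0.428,-0.971,0],[0,0,0]],
    [1,[0.428,-0.971,0],[0,0,0]],
    [1,[0.428,-0.971,0],[0,0,0]],
    [1,[0.428,-0.971,0],[0,0,0]],
    [1,[0.428,-0.971,0],[0,0,0]],
    [1,[0.428,-0.971,0],[0,0,0]],
    [1,[0.428,-0.971,0],[0,0,0]],
    [1,[0.428,-0.971,0],[0,0,0]],
    [1,[0.428,-0.971,0],[0,0,0]],
    [1,[0.428,-0.971,0],[0,0,0]],
    [1,[0.428,-0.971,0],[0,0,0]],
  ],
)

```text
clock: 3.45
ee_pos: [0.4784, 0.3386, 0.5801]
tcp_rot: [3.111, 0.43, -0.001]
wrist_force: [-0.4, -0.0, 0.1]
finger_gap: 0.0852
grasp_force: 0.0
```

drive_tool(
  series=[
    [1,[0,0,0.25],[0,0,0]],
    [1,[0,0,0.5],[0,0,0]],
    [1,[0,0,0.75],[0,0,0]],
    [1,[0,0,1],[0,0,0]],
    [1,[0,0,1],[0,0,0]],
    [1,[0,0,1],[0,0,0]],
    [1,[0,0,1],[0,0,0]],
    [1,[0,0,1],[0,0,0]],
    [1,[0,0,1],[0,0,0]],
    [1,[0,0,1],[0,0,0]],
  ],
)

```text
clock: 4.45
ee_pos: [0.479, 0.3394, 0.1814]
tcp_rot: [-3.112, -0.431, -0.001]
wrist_force: [0.1, 0.0, 1.1]
finger_gap: 0.0853
grasp_force: 0.0
```

Run:
```python
from h import *
P=camera_params("wrist");im,d=camera("wrist");cv2.imwrite("pics/w1.png",im);np.save("w1.npy",d)
s=sense();print(s["ee_pos"],s["tcp_rot"],"cam",-np.array(P["R"]).T@P["t"],np.array(P["R"]).round(2).tolist())
hsv=cv2.cvtColor(im,cv2.COLOR_BGR2HSV)
o=cv2.inRange(hsv,(3,120,80),(19,255,255))
c=max(cv2.findContours(o,0,2)[0],key=cv2.contourArea)
q=np.array([ray("wrist",*p[0],.024,P)[:2]*1000 for p in c],np.float32)
print("handle",cv2.minAreaRect(q),c.reshape(-1,2).min(0),c.reshape(-1,2).max(0))
rd=cv2.inRange(hsv,(0,150,80),(3,255,255))|cv2.inRange(hsv,(174,150,80),(180,255,255))
k,l,st,ce=cv2.connectedComponentsWithStats(rd)
C=cloud("wrist",d,P)
for i in range(1,k):
    if st[i,4]>20: print("red",ce[i],st[i],C[(l==i)&(d>0)].mean(0) if ((l==i)&(d>0)).any() else None, ray("wrist",*ce[i],.0927,P))
```

```text
[0.47997966 0.34038916 0.18302762] [-3.10977083 -0.4314385  -0.00708895] cam [0.54937581 0.35938894 0.30478512] [[0.27, -0.96, 0.0], [-0.92, -0.26, 0.29], [-0.27, -0.08, -0.96]]
handle ((481.0577392578125, 342.74761962890625), (83.12400817871094, 22.08453941345215), 16.759737014770508) [261 146] [287 237]
```

View pics/w1.png

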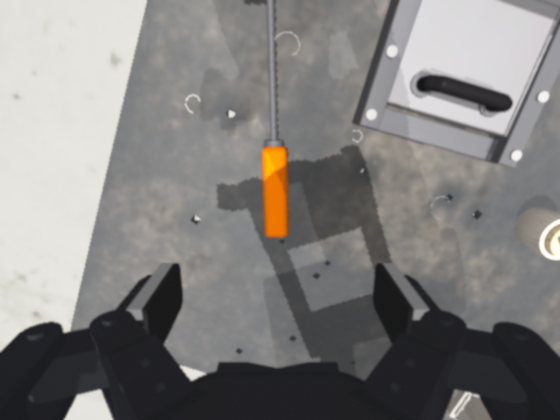

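The wrist view shows the orange handle at (275,191), centred between the fingers, with its rod running up the picture and the tray handle at (465,92). The hook's pose agrees with the top view to about 3 mm.

drive_tool(
  series=[
    [1,[0.004,0,0.12],[0,0,-0.03]],
    [1,[0.004,0,0.24],[0,0,-0.03]],
    [1,[0.004,0,0.33],[0,0,-0.03]],
    [1,[0.004,0,0.37],[0,0,-0.03]],
    [1,[0.004,0,0.3925],[0,0,-0.03]],
    [1,[0.004,0,0.3925],[0,0,-0.03]],
    [1,[0.004,0,0.3925],[0,0,-0.03]],
    [0,[0.004,0,0.3925],[0,0,-0.03]],
    [-0.2,[0.004,0,0.3925],[0,0,-0.03]],
  ],
  squeeze=60,
)

```text
clock: 5.4
ee_pos: [0.4807, 0.3412, 0.0244]
tcp_rot: [-3.107, -0.458, -0.004]
wrist_force: [0.0, 0.4, 0.5]
finger_gap: 0.0587
grasp_force: 0.0
```

drive_tool(
  series=[
    [-1,[0,0,0],[0,0,0]],
    [-1,[0,0,0],[0,0,0]],
    [-1,[0,0,0],[0,0,0]],
    [-1,[0,0,0],[0,0,0]],
    [-1,[0,0,0],[0,0,0]],
    [-1,[0,0,0],[0,0,0]],
  ],
  squeeze=100,
)

```text
clock: 6.0
ee_pos: [0.4801, 0.3409, 0.0236]
tcp_rot: [-3.108, -0.458, -0.001]
wrist_force: [-1.1, -0.5, 5.9]
finger_gap: 0.0198
grasp_force: 99.4
```

drive_tool(
  series=[
    [-1,[0,0,-0.06],[0,0,0]],
    [-1,[0,0,-0.15],[0,0,0]],
    [-1,[0,0,-0.24],[0,0,0]],
    [-1,[-0.02,0.06,-0.24],[0,0,0.17]],
    [-1,[-0.044,0.12,-0.24],[0,0,0.35]],
    [-1,[-0.044,0.1785,-0.24],[0,0,0.52]],
    [-1,[-0.044,0.1785,-0.24],[0,0,0.52]],
    [-1,[-0.044,0.1785,-0.24],[0,0,0.52]],
    [-1,[-0.044,0.1785,-0.24],[0,0,0.52]],
  ],
)

```text
clock: 6.9
ee_pos: [0.4836, 0.2678, 0.1187]
tcp_rot: [-3.141, -0.033, 0.001]
wrist_force: [1.2, -0.2, -3.0]
finger_gap: 0.0196
grasp_force: 98.5
```

Run:
```python
from h import *
s=sense();print(s["ee_pos"],s["tcp_rot"],s["finger_gap"],s["wrist_force"])
P=camera_params("wrist");im,d=camera("wrist");np.save("w2.npy",d);cv2.imwrite("pics/w2w.png",im)
im2,d2=camera("scene");cv2.imwrite("pics/s2.png",im2)
a=cv2.resize(im2[140:330,120:330],(399*1,361));b=cv2.resize(im,(400,300))
o=np.zeros((361,800,3),np.uint8);o[:,:399]=a;o[:300,400:]=b;cv2.imwrite("pics/m2.png",o)
```

```text
[0.48360859 0.2678293  0.11866347] [-3.14134107e+00 -3.32807458e-02  5.65620460e-04] 0.01959990607044992 [ 1.20535784 -0.15476864 -2.99267939]
```

View pics/m2.png

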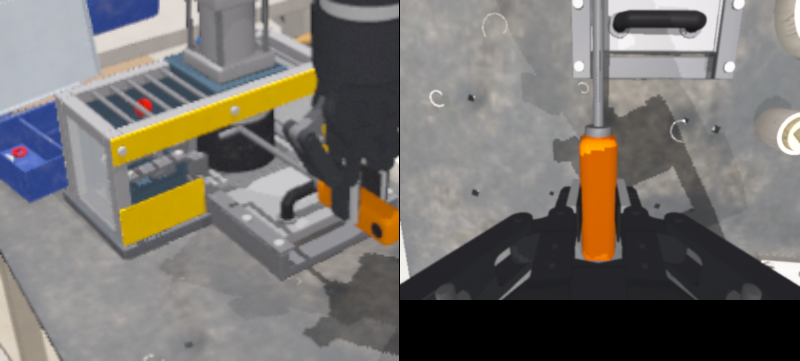

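The left half shows the hook held straight with its tip just in front of the tray mouth; the red ball is at (145,105) in that crop. The right half shows the handle square between the pads.

Run:
```python
from h import *
for n in("scene","top"):
    im,d=camera(n);C=cloud(n,d)
    m=(d>0)&(C[...,0]>.54)&(C[...,0]<.66)&(C[...,1]>.255)&(C[...,1]<.31)&(C[...,2]>.07)&(C[...,2]<.14)
    p=C[m];print(n,len(p))
    for a in np.arange(.54,.66,.015):
        w=p[(p[:,0]>=a)&(p[:,0]<a+.015)]
        if len(w):print(round(a,3),len(w),w[:,1].min().round(4),w[:,1].max().round(4),"z",np.median(w[:,2]).round(4),"x",w[:,0].max().round(4))
    hsv=cv2.cvtColor(im,cv2.COLOR_BGR2HSV)
    rd=cv2.inRange(hsv,(0,130,80),(6,255,255))|cv2.inRange(hsv,(172,130,80),(180,255,255))
    P=camera_params(n)
    X=C.copy();near=(abs(X[...,0]-.75)<.04)&(abs(X[...,1]-.31)<.03)&(X[...,2]>.06)&(X[...,2]<.115)&(rd>0)&(d>0)
    v,u=np.nonzero(near);print("ball",len(u),u.min(),u.max(),v.min(),v.max(),C[near].mean(0).round(4),C[near].max(0).round(4),"rays", ray(n,(u.min()+u.max())/2,(v.min()+v.max())/2,.0927).round(4))
    # white sheet slot features: pivot stem
```

```text
scene 198
0.54 19 0.2693 0.2734 z 0.1076 x 0.5546
0.555 25 0.2683 0.2736 z 0.1083 x 0.5694
0.57 26 0.2685 0.275 z 0.1084 x 0.585
0.585 23 0.2697 0.2743 z 0.1089 x 0.6
0.6 24 0.2689 0.2752 z 0.1086 x 0.614
0.615 24 0.2703 0.275 z 0.1076 x 0.6291
0.63 57 0.2705 0.2941 z 0.108 x 0.6441
ball 38 191 199 192 200 [0.748  0.3107 0.0974] [0.7546 0.3182 0.1042] rays [0.7547 0.3087 0.0927]
top 127
0.57 18 0.2684 0.2727 z 0.1082 x 0.5843
0.585 21 0.2684 0.2727 z 0.108 x 0.5988
0.6 23 0.2683 0.2726 z 0.108 x 0.6149
0.615 21 0.2683 0.2725 z 0.1085 x 0.6294
0.63 44 0.2702 0.2929 z 0.1079 x 0.6446
ball 34 240 244 135 142 [0.7518 0.3067 0.0994] [0.7598 0.3109 0.1058] rays [0.753  0.3069 0.0927]
```

drive_tool(
  series=[
    [-1,[0,0,0.04],[0,0,0]],
    [-1,[0,0,0.0825],[0,0,0]],
    [-1,[0,0,0.0825],[0,0,0]],
    [-1,[0.04,0,0.0825],[0,0,0]],
    [-1,[0.09,0,0.0825],[0,0,0]],
    [-1,[0.14,0,0.0825],[0,0,0]],
    [-1,[0.19,0,0.0825],[0,0,0]],
    [-1,[0.24,0,0.0825],[0,0,0]],
    [-1,[0.28,0,0.0825],[0,0,0]],
    [-1,[0.305,0,0.0825],[0,0,0]],
    [-1,[0.305,0,0.0825],[0,0,0]],
    [-1,[0.305,0,0.0825],[0,0,0]],
  ],
)

```text
clock: 8.3
ee_pos: [0.605, 0.2697, 0.086]
tcp_rot: [3.141, 0.032, -0.002]
wrist_force: [-0.7, -0.3, -0.9]
finger_gap: 0.0196
grasp_force: 98.5
```

drive_tool(
  series=[
    [-1,[0,-0.02,0],[0,0,0]],
    [-1,[0,-0.04,0],[0,0,0]],
    [-1,[0,-0.05,0],[0,0,0]],
    [-1,[0,-0.055,0],[0,0,0]],
    [-1,[0,-0.055,0],[0,0,0]],
    [-1,[0,-0.055,0],[0,0,0]],
  ],
)

```text
clock: 8.9
ee_pos: [0.6051, 0.2917, 0.0859]
tcp_rot: [3.141, 0.032, -0.0]
wrist_force: [-0.3, -0.5, -1.4]
finger_gap: 0.0199
grasp_force: 98.5
```

drive_tool(
  series=[
    [-1,[0,-0.005,0],[0,0,0]],
    [-1,[0,-0.005,0],[0,0,0]],
    [-1,[0,-0.005,0],[0,0,0]],
  ],
)

```text
clock: 9.2
ee_pos: [0.6052, 0.2936, 0.086]
tcp_rot: [3.141, 0.031, -0.0]
wrist_force: [-0.1, 1.7, -0.9]
finger_gap: 0.0197
grasp_force: 98.5
```

drive_tool(
  series=[
    [-1,[-0.01,0,0],[0,0,0]],
    [-1,[-0.02,0,0],[0,0,0]],
    [-1,[-0.03,0,0],[0,0,0]],
    [-1,[-0.04,0,0],[0,0,0]],
    [-1,[-0.05,0,0],[0,0,0]],
    [-1,[-0.06,0,0],[0,0,0]],
    [-1,[-0.07,0,0],[0,0,0]],
    [-1,[-0.07,0,0],[0,0,0]],
    [-1,[-0.07,0,0],[0,0,0]],
  ],
)

```text
clock: 10.1
ee_pos: [0.5766, 0.2931, 0.0858]
tcp_rot: [3.141, 0.032, -0.002]
wrist_force: [-1.2, 0.5, -2.2]
finger_gap: 0.0193
grasp_force: 98.5
```

```bash
cat > look.py <<'E'
from h import *
import sys
s=sense();print(s["ee_pos"],s["wrist_force"])
for n in("scene","top"):
    im,d=camera(n);C=cloud(n,d);cv2.imwrite(f"pics/{sys.argv[1]}_{n}.png",im)
    hsv=cv2.cvtColor(im,cv2.COLOR_BGR2HSV)
    rd=cv2.inRange(hsv,(0,130,80),(6,255,255))|cv2.inRange(hsv,(172,130,80),(180,255,255))
    near=(C[...,0]>.68)&(C[...,0]<.79)&(C[...,1]>.27)&(C[...,1]<.38)&(C[...,2]>.06)&(C[...,2]<.125)&(rd>0)&(d>0)
    v,u=np.nonzero(near)
    if len(u): print(n,"ball",len(u),C[near].mean(0).round(4),"ray",ray(n,(u.min()+u.max())/2,(v.min()+v.max())/2,.1).round(4))
    else: print(n,"no ball")
E
python3 look.py a
```

```text
[0.5766006  0.29307564 0.08580312] [-1.17271035  0.51100602 -2.17199262]
scene ball 42 [0.7253 0.3121 0.1053] ray [0.7353 0.3063 0.1   ]
top ball 34 [0.7298 0.3057 0.1081] ray [0.7321 0.3052 0.1   ]
```

drive_tool(
  series=[
    [-1,[-0.005,0,0],[0,0,0]],
    [-1,[-0.01,0,0],[0,0,0]],
    [-1,[-0.0125,0,0],[0,0,0]],
    [-1,[-0.0125,0,0],[0,0,0]],
  ],
)

```text
clock: 10.6
ee_pos: [0.5722, 0.2931, 0.0861]
tcp_rot: [3.141, 0.032, 0.0]
wrist_force: [1.1, -0.5, -1.3]
finger_gap: 0.0196
grasp_force: 98.6
```

drive_tool(
  series=[
    [-1,[-0.0025,0,0],[0,0,0]],
    [-1,[-0.0025,0,0],[0,0,0]],
  ],
)

```text
clock: 10.8
ee_pos: [0.5712, 0.293, 0.0861]
tcp_rot: [3.141, 0.032, 0.0]
wrist_force: [1.3, 0.4, -2.2]
finger_gap: 0.0201
grasp_force: 98.6
```

```bash
python3 look.py b
```

```text
[0.57117678 0.2930433  0.08605305] [ 1.28317679  0.39816265 -2.15027185]
scene ball 27 [0.7236 0.3102 0.1036] ray [0.7302 0.3061 0.1   ]
top ball 36 [0.7211 0.3053 0.1089] ray [0.7234 0.3051 0.1   ]
```

drive_tool(
  series=[
    [-1,[-0.0025,0,0],[0,0,0]],
    [-1,[-0.0025,0,0],[0,0,0]],
  ],
)

```text
clock: 11.1
ee_pos: [0.5703, 0.2931, 0.086]
tcp_rot: [-3.141, -0.032, -0.001]
wrist_force: [2.0, -0.4, -1.2]
finger_gap: 0.0194
grasp_force: 98.6
```

drive_tool(
  series=[
    [-1,[-0.0025,0,0],[0,0,0]],
    [-1,[-0.0025,0,0],[0,0,0]],
  ],
)

```text
clock: 11.3
ee_pos: [0.57, 0.2931, 0.0862]
tcp_rot: [-3.141, -0.032, -0.003]
wrist_force: [4.2, 0.9, -1.2]
finger_gap: 0.0201
grasp_force: 98.5
```

drive_tool(
  series=[
    [-1,[0.0025,-0.01,0],[0,0,0]],
    [-1,[0.0025,-0.02,0],[0,0,0]],
    [-1,[0.0025,-0.03,0],[0,0,0]],
    [-1,[0.0025,-0.04,0],[0,0,0]],
    [-1,[0.0025,-0.05,0],[0,0,0]],
    [-1,[0.0025,-0.06,0],[0,0,0]],
    [-1,[0.0025,-0.07,0],[0,0,0]],
    [-1,[0.0025,-0.075,0],[0,0,0]],
    [-1,[0.0025,-0.075,0],[0,0,0]],
  ],
)

```text
clock: 12.2
ee_pos: [0.569, 0.3233, 0.0857]
tcp_rot: [3.141, 0.033, -0.002]
wrist_force: [-0.3, -2.2, -0.9]
finger_gap: 0.0195
grasp_force: 98.6
```

```bash
python3 look.py c
```

```text
[0.56896475 0.32334592 0.08571771] [-0.32091227 -2.1546643  -0.85630375]
scene ball 31 [0.7151 0.3345 0.1083] ray [0.7285 0.3283 0.1   ]
top ball 29 [0.7195 0.3305 0.1061] ray [0.7215 0.3325 0.1   ]
```

drive_tool(
  series=[
    [-1,[0,-0.005,0],[0,0,0]],
    [-1,[0,-0.01,0],[0,0,0]],
    [-1,[0,-0.015,0],[0,0,0]],
    [-1,[0,-0.0175,0],[0,0,0]],
    [-1,[0,-0.0175,0],[0,0,0]],
  ],
)

```text
clock: 12.8
ee_pos: [0.5694, 0.3302, 0.0859]
tcp_rot: [3.141, 0.032, -0.0]
wrist_force: [-1.6, -2.0, -1.3]
finger_gap: 0.0197
grasp_force: 98.5
```

drive_tool(
  series=[
    [-1,[0,-0.0025,0],[0,0,0]],
    [-1,[0,-0.0025,0],[0,0,0]],
  ],
)

```text
clock: 13.0
ee_pos: [0.5694, 0.3311, 0.0859]
tcp_rot: [3.141, 0.032, -0.0]
wrist_force: [-1.7, -2.7, -2.7]
finger_gap: 0.0202
grasp_force: 98.5
```

drive_tool(
  series=[
    [-1,[0,-0.0025,0],[0,0,0]],
    [-1,[0,-0.0025,0],[0,0,0]],
  ],
)

```text
clock: 13.2
ee_pos: [0.5694, 0.3321, 0.086]
tcp_rot: [3.141, 0.032, -0.0]
wrist_force: [-1.2, -2.1, -2.1]
finger_gap: 0.02
grasp_force: 98.5
```

drive_tool(
  series=[
    [-1,[0,-0.0025,0],[0,0,0]],
    [-1,[0,-0.0025,0],[0,0,0]],
  ],
)

```text
clock: 13.4
ee_pos: [0.5694, 0.3331, 0.086]
tcp_rot: [-3.141, -0.032, -0.0]
wrist_force: [-1.2, -2.5, -1.2]
finger_gap: 0.0196
grasp_force: 98.5
```

drive_tool(
  series=[
    [-1,[0,-0.0025,0],[0,0,0]],
    [-1,[0,-0.0025,0],[0,0,0]],
  ],
)

```text
clock: 13.6
ee_pos: [0.5694, 0.3342, 0.086]
tcp_rot: [-3.141, -0.032, -0.0]
wrist_force: [-0.3, -2.3, -2.5]
finger_gap: 0.0202
grasp_force: 98.5
```

```bash
python3 look.py d
```

```text
[0.56935169 0.33415243 0.08595104] [-0.2996616  -2.32950431 -2.51260761]
scene ball 24 [0.7166 0.3466 0.1071] ray [0.728  0.3396 0.1   ]
top ball 42 [0.7203 0.3421 0.1056] ray [0.7216 0.342  0.1   ]
```

drive_tool(
  series=[
    [-1,[0,-0.0025,0],[0,0,0]],
    [-1,[0,-0.0025,0],[0,0,0]],
  ],
)

```text
clock: 13.9
ee_pos: [0.5693, 0.3351, 0.086]
tcp_rot: [3.141, 0.032, 0.0]
wrist_force: [-0.8, -2.2, -2.2]
finger_gap: 0.0199
grasp_force: 98.5
```

drive_tool(
  series=[
    [-1,[0,-0.0025,0],[0,0,0]],
    [-1,[0,-0.0025,0],[0,0,0]],
  ],
)

```text
clock: 14.1
ee_pos: [0.5693, 0.3358, 0.0859]
tcp_rot: [3.141, 0.031, -0.0]
wrist_force: [-1.2, -4.4, -2.0]
finger_gap: 0.0198
grasp_force: 98.6
```

drive_tool(
  series=[
    [-1,[0,-0.002,0],[0,0,0]],
    [-1,[0,-0.002,0],[0,0,0]],
  ],
)

```text
clock: 14.3
ee_pos: [0.5693, 0.3363, 0.0859]
tcp_rot: [3.141, 0.031, -0.001]
wrist_force: [-1.3, -4.8, -1.4]
finger_gap: 0.0201
grasp_force: 98.7
```

```bash
python3 look.py e
```

```text
[0.56925596 0.33632591 0.0858779 ] [-1.29075282 -4.78073954 -1.38872543]
scene ball 23 [0.716  0.3484 0.1073] ray [0.7285 0.3403 0.1   ]
top ball 38 [0.72   0.3424 0.107 ] ray [0.7216 0.343  0.1   ]
```

drive_tool(
  series=[
    [-1,[0,0.006,0],[0,0,0]],
    [-1,[0.0075,0.012,0],[0,0,0]],
    [-1,[0.0075,0.035,0],[0,0,0]],
    [-1,[0.0075,0.06,0],[0,0,0]],
    [-1,[0.0075,0.0825,0],[0,0,0]],
    [-1,[0.0075,0.0825,0],[0,0,0]],
    [-1,[0.0075,0.0825,0],[0,0,0]],
  ],
)

```text
clock: 15.1
ee_pos: [0.5732, 0.3036, 0.0861]
tcp_rot: [-3.141, -0.031, -0.001]
wrist_force: [-0.2, 0.4, -1.5]
finger_gap: 0.02
grasp_force: 98.5
```

drive_tool(
  series=[
    [-1,[-0.04,0,0],[0,0,0]],
    [-1,[-0.09,0,0],[0,0,0]],
    [-1,[-0.14,0,0],[0,0,0]],
    [-1,[-0.2,0,0],[0,0,0]],
    [-1,[-0.28,0,0],[0,0,0]],
    [-1,[-0.36,0,0],[0,0,0]],
    [-1,[-0.36,0,0],[0,0,0]],
    [-1,[-0.36,0,0],[0,0,0]],
  ],
)

```text
clock: 15.9
ee_pos: [0.429, 0.3016, 0.0864]
tcp_rot: [-3.141, -0.034, -0.002]
wrist_force: [1.0, -0.4, -1.6]
finger_gap: 0.0199
grasp_force: 98.5
```

```bash
python3 look.py f
```

```text
[0.42898943 0.3016064  0.08644083] [ 1.04180326 -0.44119914 -1.58535014]
scene ball 23 [0.7165 0.3482 0.107 ] ray [0.7285 0.3403 0.1   ]
top ball 39 [0.7197 0.3425 0.1069] ray [0.7216 0.343  0.1   ]
```

drive_tool(
  series=[
    [-1,[0.05,-0.04,0],[0,0,-0.2]],
    [-1,[0.1,-0.08,0],[0,0,-0.4]],
    [-1,[0.13,-0.106,0],[0,0,-0.52]],
    [-1,[0.13,-0.106,0.04],[0,0,-0.52]],
    [-1,[0.13,-0.106,0.09],[0,0,-0.52]],
    [-1,[0.13,-0.106,0.13],[0,0,-0.52]],
    [-1,[0.13,-0.106,0.15],[0,0,-0.52]],
    [-1,[0.13,-0.106,0.155],[0,0,-0.52]],
    [-1,[0.13,-0.106,0.155],[0,0,-0.52]],
    [-1,[0.13,-0.106,0.155],[0,0,-0.52]],
  ],
)

```text
clock: 17.0
ee_pos: [0.4808, 0.3447, 0.0244]
tcp_rot: [-3.108, -0.457, -0.002]
wrist_force: [-0.3, -0.6, -1.3]
finger_gap: 0.0196
grasp_force: 98.7
```

drive_tool(
  series=[
    [-1,[0,0,0.002],[0,0,0]],
    [-1,[0,0,0.002],[0,0,0]],
    [-0.3,[0,0,0.002],[0,0,0]],
    [0,[0,0,0.002],[0,0,0]],
    [0.3,[0,0,0.002],[0,0,0]],
    [0.3,[0,0,0.002],[0,0,0]],
    [0.3,[0,0,0.002],[0,0,0]],
    [0.3,[0,0,-0.1],[0,0,0]],
    [0.3,[0,0,-0.22],[0,0,0]],
    [0.3,[0,0,-0.34],[0,0,0]],
    [0.3,[0,0,-0.34],[0,0,0]],
    [0.3,[0,0,-0.34],[0,0,0]],
  ],
)

```text
clock: 18.2
ee_pos: [0.4805, 0.3446, 0.1612]
tcp_rot: [-3.107, -0.458, -0.004]
wrist_force: [0.1, 0.2, -0.3]
finger_gap: 0.0555
grasp_force: 0.0
```

Run:
```python
from h import *
s=sense();print(s["ee_pos"],s["tcp_rot"],s["finger_gap"])
im,d=camera("top");C=cloud("top",d);cv2.imwrite("pics/g_top.png",im)
im2,d2=camera("scene");cv2.imwrite("pics/g_scene.png",im2);S=cloud("scene",d2)
r=S[(d2>0)&(S[...,0]>.52)&(S[...,0]<.64)&(S[...,1]>.35)&(S[...,1]<.42)&(S[...,2]>.006)]
print("rod z",len(r),np.percentile(r[:,2],[5,50,95]).round(4),"x",r[:,0].min(),r[:,0].max())
hb=C[195:235,255:310].reshape(-1,3);hb=hb[(hb[:,2]>.046)&(hb[:,2]<.06)]
print("bar",len(hb),cv2.minAreaRect((hb[:,:2]*1000).astype(np.float32)),hb[:,2].mean())
a=cv2.resize(im2[140:345,120:340],(440,410));b=cv2.resize(im[100:300,190:340],(307,410))
cv2.imwrite("pics/m3.png",np.hstack([a,b]))
```

```text
[0.48045577 0.34462586 0.16121633] [-3.10695389 -0.45772486 -0.00391403] 0.05550580847884681
rod z 269 [0.0096 0.0127 0.0149] x 0.5200731822272349 0.6335090635753756
bar 150 ((599.2017211914062, 223.08396911621094), (64.99716186523438, 11.546466827392578), 88.93207550048828) 0.0512736004390859
```

View pics/m3.png

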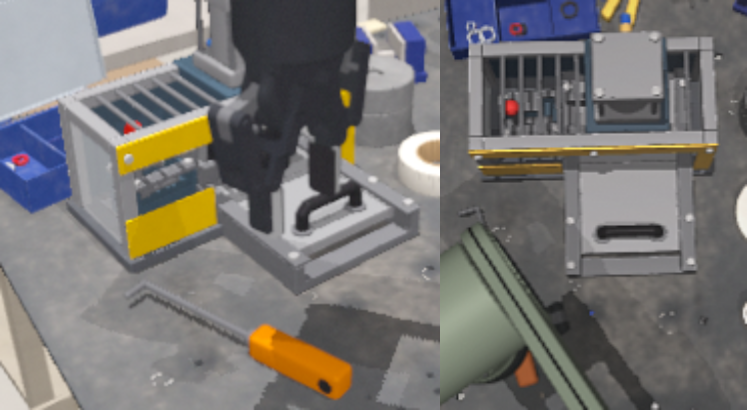

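The hook lies flat in its old place, and the red ball stands upright over at the left (at about (510,107) in the right half). Now for the tray handle.

drive_tool(
  series=[
    [0.3,[0.04,0.08,0],[0,0,-0.2]],
    [0.3,[0.08,0.16,0],[0,0,-0.4]],
    [0.3,[0.12,0.24,0],[0,0,-0.6]],
    [0.3,[0.16,0.32,0],[0,0,-0.83]],
    [0.3,[0.1965,0.379,0],[0,0,-0.83]],
    [0.3,[0.1965,0.379,0],[0,0,-0.83]],
  ],
)

```text
clock: 18.9
ee_pos: [0.6006, 0.2191, 0.1573]
tcp_rot: [2.937, 1.111, -0.005]
wrist_force: [-0.5, -0.0, 0.1]
finger_gap: 0.0555
grasp_force: 0.0
```

drive_tool(
  series=[
    [0.3,[0,0,0],[0,0,-0.28]],
    [0.3,[0,0,0],[0,0,-0.56]],
    [0.3,[0,0,0],[0,0,-0.83]],
    [0.3,[0,0,0],[0,0,-0.83]],
  ],
)

```text
clock: 19.3
ee_pos: [0.5978, 0.2222, 0.1581]
tcp_rot: [-2.625, -1.723, 0.006]
wrist_force: [-0.4, -0.0, -0.6]
finger_gap: 0.0554
grasp_force: 0.0
```

drive_tool(
  series=[
    [0.3,[0,0,0],[0,0,-0.28]],
    [0.3,[0,0,0],[0,0,-0.56]],
    [0.3,[0,0,0],[0,0,-0.82]],
    [0.3,[0,0,0],[0,0,-0.82]],
    [0.3,[0,0,0],[0,0,-0.82]],
  ],
)

```text
clock: 19.8
ee_pos: [0.5985, 0.2221, 0.1593]
tcp_rot: [-2.203, -2.239, 0.002]
wrist_force: [-0.2, -0.2, 0.6]
finger_gap: 0.0555
grasp_force: 0.0
```

Run:
```python
from h import *
s=sense();print(s["ee_pos"],s["joints"].round(2))
M=R.from_rotvec(s["tcp_rot"]).as_matrix();print(M.round(3))
P=camera_params("wrist");im,d=camera("wrist");C=cloud("wrist",d,P)
m=(d>0)&(C[...,2]>.046)&(C[...,2]<.06)&(abs(C[...,0]-.6)<.03)&(abs(C[...,1]-.222)<.06)
p=C[m];print(len(p),cv2.minAreaRect((p[:,:2]*1000).astype(np.float32)) if len(p)>5 else '',p[:,2].max() if len(p) else '')
```

```text
[0.59854896 0.22213346 0.15925351] [0.34 0.48 1.54 0.   1.12 0.32]
[[-0.016  1.    -0.001]
 [ 1.     0.016 -0.   ]
 [-0.    -0.001 -1.   ]]
1291 ((601.2508544921875, 222.92874145507812), (11.63554859161377, 68.12138366699219), 0.6613482236862183) 0.05502268609508058
```

drive_tool(
  series=[
    [0.3,[0,0.0045,0.08],[0,0,0]],
    [0.3,[0,0.0045,0.16],[0,0,0]],
    [0.3,[0,0.0045,0.22],[0,0,0]],
    [0.3,[0,0.0045,0.25],[0,0,0]],
    [0.3,[0,0.0045,0.266],[0,0,0]],
    [0.3,[0,0.0045,0.266],[0,0,0]],
    [-0.3,[0,0.0045,0.266],[0,0,0]],
    [-0.6,[0,0.0045,0.266],[0,0,0]],
    [-1,[0,0.0045,0.266],[0,0,0]],
    [-1,[0,0.0045,0.266],[0,0,0]],
    [-1,[0,0.0045,0.266],[0,0,0]],
    [-1,[0,0.0045,0.266],[0,0,0]],
  ],
  squeeze=40,
)

```text
clock: 21.05
ee_pos: [0.6006, 0.2221, 0.0547]
tcp_rot: [-2.199, -2.243, -0.0]
wrist_force: [-2.7, -0.4, 6.0]
finger_gap: 0.0103
grasp_force: 39.1
```

drive_tool(
  series=[
    [-1,[0,-0.005,0],[0,0,0]],
    [-1,[0,-0.015,0],[0,0,0]],
    [-1,[0,-0.03,0],[0,0,0]],
    [-1,[0,-0.045,0],[0,0,0]],
    [-1,[0,-0.055,0],[0,0,0]],
    [-1,[0,-0.06,0],[0,0,0]],
    [-1,[0,-0.06,0],[0,0,0]],
  ],
)

```text
clock: 21.75
ee_pos: [0.5771, 0.2216, 0.0547]
tcp_rot: [2.198, 2.243, 0.003]
wrist_force: [1.9, -0.4, 6.3]
finger_gap: 0.01
grasp_force: 39.6
```

drive_tool(
  series=[
    [-1,[0,-0.005,0],[0,0,0]],
    [-1,[0,-0.015,0],[0,0,0]],
    [-1,[0,-0.035,0],[0,0,0]],
    [-1,[0,-0.06,0],[0,0,0]],
    [-1,[0,-0.085,0],[0,0,0]],
    [-1,[-0.001,-0.11,0],[0,0,0]],
    [-1,[-0.001,-0.135,0],[0,0,0]],
    [-1,[-0.001,-0.155,0],[0,0,0]],
    [-1,[-0.001,-0.17,0],[0,0,0]],
    [-1,[-0.001,-0.178,0],[0,0,0]],
    [-1,[-0.001,-0.18,0],[0,0,0]],
    [-1,[-0.001,-0.18,0],[0,0,0]],
  ],
)

```text
clock: 22.95
ee_pos: [0.5054, 0.2202, 0.0547]
tcp_rot: [2.198, 2.243, 0.004]
wrist_force: [1.4, 0.7, 8.1]
finger_gap: 0.0102
grasp_force: 39.6
```

drive_tool(
  series=[
    [-1,[0,-0.004,0],[0,0,0]],
    [-1,[0,-0.007,0],[0,0,0]],
    [-1,[0,-0.007,0],[0,0,0]],
  ],
)

```text
clock: 23.25
ee_pos: [0.5029, 0.2202, 0.0547]
tcp_rot: [2.198, 2.243, 0.005]
wrist_force: [1.8, 0.5, 7.8]
finger_gap: 0.0106
grasp_force: 39.6
```

97.7 mm so far; small steps to the stop.

drive_tool(
  series=[
    [-1,[0,-0.003,0],[0,0,0]],
    [-1,[0,-0.004,0],[0,0,0]],
    [-1,[0,-0.004,0],[0,0,0]],
  ],
)

```text
clock: 23.55
ee_pos: [0.5014, 0.2202, 0.0547]
tcp_rot: [2.198, 2.243, 0.005]
wrist_force: [3.3, 0.9, 6.5]
finger_gap: 0.0106
grasp_force: 39.6
```

drive_tool(
  series=[
    [-1,[0,-0.0025,0],[0,0,0]],
    [-1,[0,-0.0025,0],[0,0,0]],
    [-1,[0,-0.0025,0],[0,0,0]],
  ],
)

```text
clock: 23.85
ee_pos: [0.5006, 0.2201, 0.0547]
tcp_rot: [2.198, 2.243, 0.006]
wrist_force: [2.7, -0.2, 8.4]
finger_gap: 0.0103
grasp_force: 39.6
```

drive_tool(
  series=[
    [-1,[0,-0.0025,0],[0,0,0]],
    [-1,[0,-0.0025,0],[0,0,0]],
    [-1,[0,-0.0025,0],[0,0,0]],
  ],
)

```text
clock: 24.15
ee_pos: [0.5005, 0.2201, 0.0547]
tcp_rot: [2.197, 2.242, 0.008]
wrist_force: [4.6, 0.2, 6.7]
finger_gap: 0.0103
grasp_force: 39.4
```

drive_tool(
  series=[
    [-0.7,[0,0,0],[0,0,0]],
    [-0.3,[0,0,0],[0,0,0]],
    [0,[0,0,0],[0,0,0]],
    [0,[0,0,0],[0,0,0]],
    [0,[0,0,0],[0,0,0]],
    [0,[0,0,-0.04],[0,0,0]],
    [0,[0,0,-0.12],[0,0,0]],
    [0,[0,0,-0.24],[0,0,0]],
    [0,[0,0,-0.36],[0,0,0]],
    [0,[0,0,-0.48],[0,0,0]],
    [0,[0,0,-0.6],[0,0,0]],
    [0,[0,0,-0.6],[0,0,0]],
  ],
)

```text
clock: 25.35
ee_pos: [0.501, 0.2206, 0.3008]
tcp_rot: [2.195, 2.24, 0.02]
wrist_force: [0.3, -0.2, -0.2]
finger_gap: 0.0424
grasp_force: 0.0
```

```bash
python3 look.py z
python3 - <<'E'
from h import *
im,d=camera("wrist");P=camera_params("wrist");C=cloud("wrist",d,P)
b=C[(d>0)&(abs(C[...,0]-.5)<.05)&(abs(C[...,1]-.22)<.045)&(C[...,2]>.046)&(C[...,2]<.06)]
print("bar",cv2.minAreaRect((b[:,:2]*1000).astype(np.float32)))
t=C[(d>0)&(abs(C[...,0]-.63)<.06)&(abs(C[...,1]-.22)<.06)&(C[...,2]>.07)&(C[...,2]<.09)]
print("plug top",len(t))
if len(t)>50:
    print(cv2.minEnclosingCircle((t[:,:2]*1000).astype(np.float32)),np.linalg.lstsq(np.c_[t[:,:2]-t[:,:2].mean(0),np.ones(len(t))],t[:,2],rcond=None)[0])
s=cv2.imread("pics/z_scene.png")[140:345,120:340];tp=cv2.imread("pics/z_top.png")[100:300,190:340]
cv2.imwrite("pics/m4.png",np.hstack([cv2.resize(s,(440,410)),cv2.resize(tp,(307,410))]))
E
```

```text
[0.50098372 0.22058942 0.30078914] [ 0.27994042 -0.21504026 -0.2299953 ]
scene ball 23 [0.7164 0.3483 0.1071] ray [0.7285 0.3403 0.1   ]
top ball 40 [0.7198 0.3425 0.1068] ray [0.7216 0.343  0.1   ]
bar ((499.5132751464844, 219.92779541015625), (11.69572639465332, 65.22731018066406), 1.4504268169403076)
plug top 4207
((629.9339599609375, 218.92398071289062), 40.24565124511719) [ 0.00907383 -0.00906537  0.07580871]
```

View pics/m4.png

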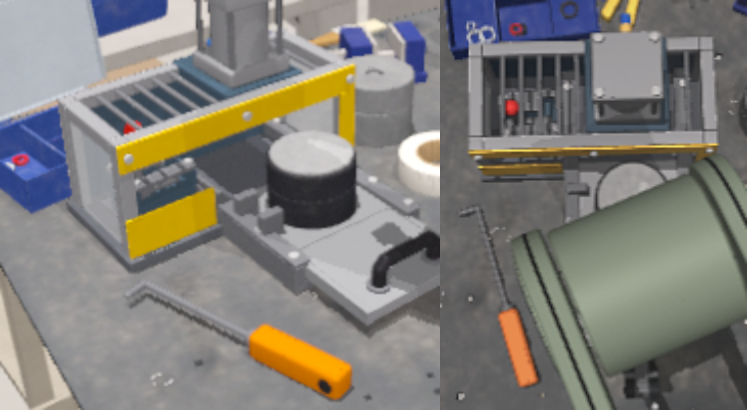

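The tray is out with the plug level in its pocket, the bolt is drawn, and the hook lies flat on the bench.

```bash
python3 -c "
from workcell import job_done;print(job_done())"
```

```text
the job is handed in; nothing more can be done
None
```

The job is handed in, with no verdict returned: the bolt was turned upright and drawn left to its stop, the hook was laid flat again, and the tray was pulled 100 mm to its stop and released with the plug level.

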